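Tamp the ice nuggets level in the chill pan

ROBOT

A 6-joint arm with a two-finger parallel gripper is mounted at the origin on the work surface. World frame = base frame: x ahead of the robot, y to its left, z up, the work surface at z = 0. Lengths are in m, angles in rad, forces in N, time in s.
With the tool pointing down it reaches from about 0.35 to 0.85 m from the base axis. Payload 8.1 kg.
Tool frame: the origin (TCP) lies on the centre line of the jaws, within the pads' length; the fingertips stand 17 mm ahead of it and the grasp point (between the pads) lies 2 mm behind it; z points along the fingers, y is the line along which they close (so a half turn about z gives the same grasp; the last joint's range is limited). The gripper opens to 93 mm and grips with 3 to 60 N. Pads are 15 mm wide; open, the fingers measure 128 mm over their backs; the gripper's body (75 mm by 188 mm) begins 65 mm behind the grasp point.
Start: joints at [-1.43, 0.13, 1.488, -0, 1.523, -0.085], TCP at [0.134, -0.585, 0.236] pointing down, gripper open.
Joint ranges: [-2.96, 2.96], [-0.89, 2.26], [0.02, 2.5], [-1.34, 4.48], [0, 2.73], [-2.66, 2.66]. Speed limits (rad/s): [2.39, 2.39, 2.79, 3.14, 3.14, 3.14].

INTERFACE

Orientations are given as a rotation vector (axis times angle).
In Python, from plant import robot, optics, close_job, models gives the robot as it stands.
- The arm moves only by the shell command python3 -m inch 'ROWS' [OPENING] [FORCE]. ROWS is a JSON object of lists of equal length, an entry for each row: "travel": the shift along the tool's x, y, z in m, a list of three; "spin": the turn about the tool's z in rad. In form: {"travel": [[x, y, z], ...], "spin": [spin, ...]}. A call has 1 to 10 rows; each row is the pose to reach, as a shift and turn from the pose commanded when the call began, along the tool's axes at that moment; what a row does not reach only later rows make up. A row lasts 1/12 s, in which the tool goes at most 41.7 mm and 7.16 degrees, less where a joint would pass 70% of its speed; a pose out of reach is approached as far as the arm can. A call with a gripper value outside its range is refused whole. OPENING is the closure, from 0 (fully open) to 1 (shut), set as the call begins (- or left out, the last holds). The fingers move at their own pace and stop on an object; FORCE is the grip in N (left out, the last holds). Time passes only in rows, so rows that repeat a pose let the fingers close. It gives the time, the measured TCP pose, the force, the opening and the grip force at its end, in the units of the state.
- robot.read_state(): the state, without advancing time (a new reading comes with each control period).
- optics.read_camera(name): name is "scene" or "top" or "wrist"; returns (picture, depth): 420x560x3 uint8, red, green, blue; 420x560 float32, m along the optical axis (not along the pixel's ray), 0 where there is no reading.
- optics.camera_info(name): a dict with "camera_matrix" (3x3 intrinsics, pixels), "view" (4x4, takes a point from world to camera coordinates). Camera axes: x right, y down, z forward; pixel columns grow to the right and rows downward; lengths in m; the calibration is good to about 2 mm. The wrist camera is an equidistant fisheye: a pixel r from the principal point sees the ray r / f radians off the axis. A picture is of the moment at which its call begins: read the wrist's pose just before it. camera_info takes no time and is no camera call; for the wrist camera it gives the pose at the moment of the call.
- close_job(): hands the job in; it is judged then, once.
Trained networks look in the newest picture that a camera, given by its name, has taken for a name from the list of things; names that differ only in an ending like _2 or _b are one class to them, and where a whole thing is asked for, a point or a joint stands for the part that bears it (a point fixed in the world has none). Each returns a list of dicts, best first, with "p" (0 to 1); they miss things now and then, are a little off and sometimes report something else, mostly with a low value. They report only what shows in the picture. A call takes as long as a camera call.
- models.look_for(camera, name): "centre" ([x, y, z] in m, in world coordinates, good to about 4 mm: the middle of the surface that is visible of it).
- models.masks_of(camera, name): "region" (420x560 bool, what is visible of it).
The state is a dict: "t": time; "q": joint angles; "dq": joint speeds; "joint_torque": joint torques, N m; "tool_pos": TCP position; "orientation": TCP orientation; "force": force on the tool from outside, world axes, zero at the start; "wrist_torque": the same for the moment, N m; "opening": finger opening in m; "gripper_force": force on a finger pad.
Only numpy, scipy, OpenCV 4.12 (cv2) and the standard library are available. Lean on these libraries where they do the work, as an engineer would, in place of code of your own. Each camera call takes 0.05 s, during which the arm holds its last target. There are 200 camera calls.

TASK

Take the orange-handled tamper from its green mat and press the heaped blue ice nuggets down with its plate until all eight lie in one level layer in the white pan, then stand the tamper upright back in the middle of its mat and let go. Press steadily, without slamming, do not touch the nuggets with the fingers, and leave the bottle, jar and slide box alone.

Things in the scene. Friction and masses are not known exactly. Their poses are not given: they have to be found in the camera images.
- pan: white square chill pan, open on top, fixed to the bench: 148 x 148 mm outside, 60 mm high, walls 12 mm and floor 12 mm thick, so inside it is 124 x 124 mm and its floor is 12 mm above the bench. Origin: centre of the underside, on the bench; x and y along its sides, z up. It may be turned by any angle
- mat: green parking mat, 120 x 120 mm, 4 mm thick, fixed on the bench. Origin: centre of its underside; x and y along its sides, z up. The tamper stands on it at the start
- tamper: hand tamper: round steel plate of 56 mm diameter and 10 mm thickness at the bottom, a thin steel neck (20 mm diameter) up to 40 mm, then an upright square orange handle, 26 x 26 mm, from 40 to 130 mm above the plate's underside. 0.24 to 0.42 kg, loose, stands by itself. Origin: centre of the plate's underside; z up along the handle; x and y square to the handle's flat sides
- ice0: loose rigid ice nugget, light blue plastic, 25 g: three fused 27 mm balls, centres 6.5 mm out from its middle; 37 mm wide, 27 mm high. Origin: its middle, 25.5 mm above the bench when flat on the pan's floor, up to 32 mm on edge, over 40 mm riding on others. Starts on the floor with five others
- ice1: loose rigid ice nugget, light blue plastic, 25 g: three fused 27 mm balls, centres 6.5 mm out from its middle; 37 mm wide, 27 mm high. Origin: its middle, 25.5 mm above the bench when flat on the pan's floor, up to 32 mm on edge, over 40 mm riding on others. Starts on the floor with five others
- ice2: loose rigid ice nugget, light blue plastic, 25 g: three fused 27 mm balls, centres 6.5 mm out from its middle; 37 mm wide, 27 mm high. Origin: its middle, 25.5 mm above the bench when flat on the pan's floor, up to 32 mm on edge, over 40 mm riding on others. Starts on the floor with five others
- ice3: loose rigid ice nugget, light blue plastic, 25 g: three fused 27 mm balls, centres 6.5 mm out from its middle; 37 mm wide, 27 mm high. Origin: its middle, 25.5 mm above the bench when flat on the pan's floor, up to 32 mm on edge, over 40 mm riding on others. Starts on the floor with five others
- ice4: loose rigid ice nugget, light blue plastic, 25 g: three fused 27 mm balls, centres 6.5 mm out from its middle; 37 mm wide, 27 mm high. Origin: its middle, 25.5 mm above the bench when flat on the pan's floor, up to 32 mm on edge, over 40 mm riding on others. Starts on the floor with five others
- ice5: loose rigid ice nugget, light blue plastic, 25 g: three fused 27 mm balls, centres 6.5 mm out from its middle; 37 mm wide, 27 mm high. Origin: its middle, 25.5 mm above the bench when flat on the pan's floor, up to 32 mm on edge, over 40 mm riding on others. Starts on the floor with five others
- ice6: loose rigid ice nugget, light blue plastic, 25 g: three fused 27 mm balls, centres 6.5 mm out from its middle; 37 mm wide, 27 mm high. Origin: its middle, 25.5 mm above the bench when flat on the pan's floor, up to 32 mm on edge, over 40 mm riding on others. Starts proud, on top of others; a press of 10 to 20 N wedges them apart and it sinks; eight fit in one layer
- ice7: loose rigid ice nugget, light blue plastic, 25 g: three fused 27 mm balls, centres 6.5 mm out from its middle; 37 mm wide, 27 mm high. Origin: its middle, 25.5 mm above the bench when flat on the pan's floor, up to 32 mm on edge, over 40 mm riding on others. Starts proud, on top of others; a press of 10 to 20 N wedges them apart and it sinks; eight fit in one layer
- amber_bottle: bystander: small amber glass bottle with black cap, 46 mm diameter, 85 mm high, upright, loose. Origin: centre of its underside
- glass_jar: bystander: green-tinted glass jar with blue cap, 60 mm diameter, 80 mm high, upright, loose. Origin: centre of its underside
- slide_box: bystander: slide box, orange over white, 75 x 95 mm, 34 mm high, loose. Origin: centre of its underside

How it is judged:
On the way, in this order (a step that is already met when the one before it is completed fails the run):
1. the tamper is held in the gripper, raised more than 40 mm off its mat (z of tamper in the frame of mat above 0.044 m and contact force between the fingers and tamper above 1 N), for 0.2 s.
2. all eight nuggets lie in one level layer in the pan (middles less than 36 mm above the bench) (z of each of ice0, ice1, ice2, ice3, ice4, ice5, ice6, ice7 in the frame of pan below 0.036 m and horizontal distance between each of ice0, ice1, ice2, ice3, ice4, ice5, ice6, ice7 and pan below 0.07 m), for 0.2 s.
At the end, for the whole second after the job is handed in: All eight nuggets at rest in the pan in one layer, each middle less than 36 mm above the bench and within 70 mm of the pan's centre in plan; the tamper stands upright (within 0.1 rad), at rest and released on the mat, its axis within 30 mm of the mat's centre (all of step 2 and horizontal distance between tamper and mat below 0.03 m and z of tamper in the frame of mat below 0.008 m and angle between tamper's own z axis and vertical below 0.1 rad and linear speed of each of tamper, ice0, ice1, ice2, ice3, ice4, ice5, ice6, ice7 below 0.02 m/s and contact force between the fingers and tamper below 0.1 N); the robot touches nothing.
It fails at once if the fingers touch a nugget (contact force between the fingers and ice0 above 0.5 N or contact force between the fingers and ice1 above 0.5 N or contact force between the fingers and ice2 above 0.5 N or contact force between the fingers and ice3 above 0.5 N or contact force between the fingers and ice4 above 0.5 N or contact force between the fingers and ice5 above 0.5 N or contact force between the fingers and ice6 above 0.5 N or contact force between the fingers and ice7 above 0.5 N).
It fails at once if the tamper slams on a nugget (over 70 N) (contact force between tamper and ice0 above 70 N or contact force between tamper and ice1 above 70 N or contact force between tamper and ice2 above 70 N or contact force between tamper and ice3 above 70 N or contact force between tamper and ice4 above 70 N or contact force between tamper and ice5 above 70 N or contact force between tamper and ice6 above 70 N or contact force between tamper and ice7 above 70 N).
It fails at once if a bystander is shifted more than 30 mm or tipped over (distance of any of amber_bottle, glass_jar, slide_box from where it was at the start of the episode above 0.03 m or angle between any of amber_bottle, glass_jar, slide_box's own z axis and vertical above 0.35 rad).
It also fails if it takes over 51 s, if anything falls off the work surface, if the arm or the gripper's body presses on something with over 40 N, if the wrist force passes 120 N, or if a joint passes its speed limit or range.

## Working session

There is one attempt and no reset: what is moved stays moved. The work goes in short steps, Python scripts to look and compute and a shell command to move; the robot and the scene stay as the last step left them, time stands still between calls to the robot, and variables do not carry over. Pictures are saved under pics/ and viewed, at most 10 in all, crops included, and the job is handed in when it is done.

```bash
mkdir -p pics
python3 - <<'E'
from plant import robot, optics, models
import cv2, numpy as np
for c in ("top","scene"):
    p,d=optics.read_camera(c); cv2.imwrite(f"pics/{c}0.png",p[:,:,::-1])
    for n in ("pan","mat","tamper","amber_bottle","glass_jar","slide_box","ice6"):
        r=models.look_for(c,n); print(c,n,[(np.round(x["centre"],3).tolist(),round(x["p"],2)) for x in r[:8]])
i=optics.camera_info("top"); print(i)
s=robot.read_state(); print(s)
E
```

```text
top pan [([0.525, 0.181, 0.04], 0.85)]
top mat [([0.531, -0.206, 0.002], 0.62)]
top tamper [([0.518, -0.202, 0.046], 0.79), ([0.518, 0.199, 0.057], 0.73)]
top amber_bottle [([0.729, 0.181, 0.059], 0.96)]
top glass_jar [([0.739, -0.009, 0.078], 0.96)]
top slide_box [([0.716, -0.187, 0.032], 0.62), ([0.726, 0.182, 0.062], 0.35)]
top ice6 [([0.529, 0.156, 0.055], 0.86), ([0.519, 0.197, 0.058], 0.73), ([0.496, 0.172, 0.037], 0.69), ([0.509, 0.132, 0.038], 0.64), ([0.556, 0.136, 0.035], 0.64), ([0.535, 0.223, 0.038], 0.62), ([0.55, 0.183, 0.034], 0.61), ([0.488, 0.212, 0.035], 0.5)]
scene pan []
scene mat [([0.546, -0.207, 0.002], 0.56)]
scene tamper [([0.528, -0.214, 0.062], 0.92)]
scene amber_bottle [([0.745, 0.177, 0.053], 0.86), ([0.548, 0.176, 0.033], 0.35)]
scene glass_jar [([0.762, -0.016, 0.055], 0.95), ([0.533, 0.19, 0.053], 0.65)]
scene slide_box [([0.735, -0.191, 0.037], 0.74)]
scene ice6 [([0.542, 0.212, 0.036], 0.61), ([0.539, 0.151, 0.053], 0.54), ([0.548, 0.178, 0.035], 0.51), ([0.556, 0.147, 0.029], 0.42)]
{'camera_matrix': array([[489.8700912 ,   0.        , 270.86354729]
[... 334 characters left out ...]
        ,  1.        ]])}
{'t': 0.8, 'q': array([-1.43040430e+00,  1.30374613e-01,  1.48819692e+00, -2.77810099e-05,
        1.52300605e+00, -8.53741714e-02]), 'dq': array([ 0.00090246, -0.0010049 , -0.00071263,  0.00075224,  0.00023495,
       -0.00046207]), 'joint_torque': array([ 5.64271741e-04, -5.59703100e+01, -4.92025816e+01,  7.70594040e-02,
        2.27775914e-02, -9.37385721e-06]), 'tool_pos': array([ 0.13433969, -0.58477234,  0.23565209]), 'orientation': array([ 3.12158192e+00,  3.53880329e-01, -4.29208552e-05]), 'force': array([0.43420927, 0.79360528, 0.16832709]), 'wrist_torque': array([-0.0361867 , -0.03328836, -0.03040694]), 'gripper_force': 0.0, 'opening': 0.09274433582231774}
```

```bash
cat > h.py <<'E'
import numpy as np, cv2
from plant import robot, optics, models
def cloud(c):
    p,d=optics.read_camera(c); i=optics.camera_info(c); K=i["camera_matrix"]; V=i["view"]
    v,u=np.mgrid[:d.shape[0],:d.shape[1]]
    P=np.stack([(u-K[0,2])/K[0,0]*d,(v-K[1,2])/K[1,1]*d,d],-1)
    W=(P-V[:3,3])@V[:3,:3]; W[d==0]=np.nan
    return p,W
def rect(xy):
    r=cv2.minAreaRect((xy*1000).astype(np.float32)); return np.round(r[0],1),np.round(r[1],1),round(r[2],1)
def trim(xy,r):  # keep near the median
    m=np.median(xy,0); return xy[np.linalg.norm(xy-m,axis=1)<r]
E
python3 - <<'E'
from h import *
p,W=cloud("top")
x,y,z=W[...,0],W[...,1],W[...,2]
hsv=cv2.cvtColor(p,cv2.COLOR_RGB2HSV)
near=lambda cx,cy,r:(abs(x-cx)<r)&(abs(y-cy)<r)
m=near(.525,.181,.13)&(z>.05)&(z<.07)&(hsv[...,1]<50)
print("pan rim",m.sum(),rect(trim(W[m][:,:2],.12)))
m=near(.53,-.206,.1)&(z>-.004)&(z<.012)&(hsv[...,0]>35)&(hsv[...,0]<90)&(hsv[...,1]>60)
print("mat",m.sum(),rect(W[m][:,:2]), "z",np.median(z[m]))
m=near(.52,-.206,.08)&(z>.12)&(z<.145)
print("handle top",m.sum(),rect(W[m][:,:2]),"z",np.median(z[m]))
m=near(.52,-.206,.08)&(z>.05)
print("handle all",m.sum(),rect(W[m][:,:2]))
m=near(.525,.181,.06)&(z>.04)
print("zmax nuggets",np.nanmax(z[m]))
cv2.imwrite("pics/crop.png",cv2.resize(p[60:330,60:520,::-1],(800,470)))
E
```

```text
pan rim 2356 (array([524.3, 177.1]), array([148. , 148.9]), 13.2)
mat 3332 (array([ 527.9, -212.4]), array([121.3, 121.8]), 56.3) z 0.004530111124199349
handle top 298 (array([ 518.1, -210.8]), array([26.4, 26.2]), 29.7) z 0.13401559719343914
handle all 464 (array([ 518.1, -210.8]), array([25.9, 26.7]), 27.8)
zmax nuggets 0.0662344597011534
```

View pics/crop.png

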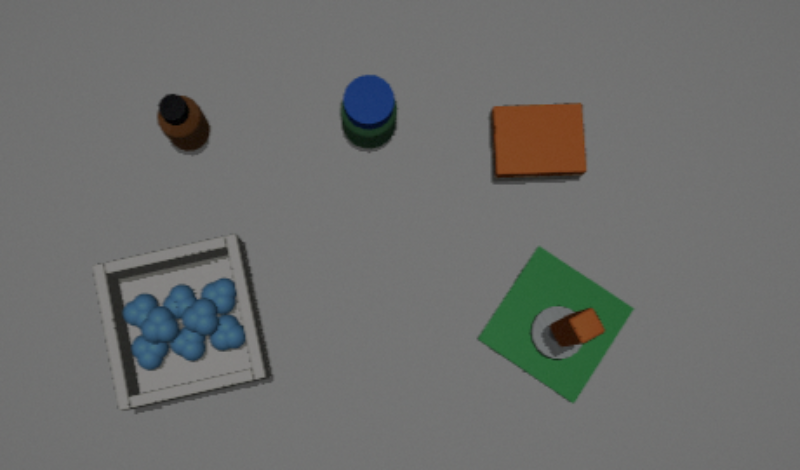

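The crop shows the pan at (180,320) with two proud nuggets at (160,325) and (200,317). The tamper stands on its mat, handle top at (587,325). The path to it is clear.

```bash
cat >> h.py <<'E'
from scipy.spatial.transform import Rotation as Ro
def to(x,y,z,side=None,yaw=None):
    s=robot.read_state(); R=Ro.from_rotvec(s["orientation"]).as_matrix()
    d=R.T@(np.array([x,y,z])-s["tool_pos"]); a=np.arctan2(R[1,0],R[0,0]); sp=0
    if side is not None: e=np.radians(side)-a; sp=-((e+np.pi/4)%(np.pi/2)-np.pi/4)
    if yaw is not None: sp=-(yaw-a)
    print("travel",np.round(d,4),"spin",round(sp,3),"tilt",np.round(R[:,2],3),"yaw",round(np.degrees(a),1),"t",round(s["t"],2),"F",np.round(s["force"],1),"q6",round(s["q"][5],2))
E
python3 -c "
from h import *
to(.518,-.211,.16,29)"
```

```text
travel [ 0.4576 -0.2784  0.0757] spin -0.28 tilt [-0. -0. -1.] yaw 12.9 t 0.85 F [ 0.1 -0.1 -0.1] q6 -0.09
```

```bash
python3 -m inch '{"travel":[[0.035,-0.021,0],[0.07,-0.043,0],[0.105,-0.064,0],[0.14,-0.085,0],[0.175,-0.107,0],[0.21,-0.128,0],[0.245,-0.149,0],[0.28,-0.171,0],[0.315,-0.192,0],[0.35,-0.213,0]],"spin":[-0.1,-0.2,-0.281,-0.281,-0.281,-0.281,-0.281,-0.281,-0.281,-0.281]}' 0
python3 -c "
from h import *
to(.518,-.211,.16,29)"
```

```text
t: 1.68
tool_pos: [0.4289, -0.2972, 0.236]
orientation: [3.041, 0.787, 0.001]
force: [0.1, -0.4, -0.1]
opening: 0.0926
gripper_force: 0.0
travel [ 0.1197 -0.0322  0.076 ] spin 0.001 tilt [ 0.001 -0.001 -1.   ] yaw 29.0 t 1.68 F [ 0.1 -0.4 -0.1] q6 0.36
```

```bash
python3 -m inch '{"travel":[[0.04,-0.01,0],[0.08,-0.02,0.01],[0.115,-0.03,0.03],[0.118,-0.031,0.05],[0.118,-0.031,0.05],[0.118,-0.031,0.05]],"spin":[0,0,0,0,0,0]}'
python3 -c "
from h import *
to(.518,-.211,.104,29)
p,d=optics.read_camera('wrist'); cv2.imwrite('pics/w1.png',p[:,:,::-1])"
```

```text
t: 2.18
tool_pos: [0.515, -0.2137, 0.1844]
orientation: [-3.039, -0.789, 0.004]
force: [-0.3, -0.2, 0.7]
opening: 0.093
gripper_force: 0.0
travel [ 0.0042 -0.0007  0.0804] spin 0.002 tilt [-0.003  0.001 -1.   ] yaw 29.1 t 2.18 F [-0.3 -0.2  0.7] q6 0.58
```

View pics/w1.png

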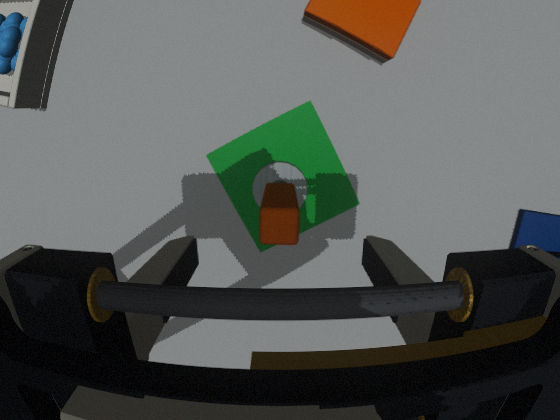

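The wrist view shows the handle at (280,225), square to the jaws and midway between the fingers at (180,260) and (380,260), so I can descend.

```bash
python3 -m inch '{"travel":[[0.003,0,0.02],[0.003,0,0.045],[0.003,0,0.065],[0.003,0,0.077],[0.003,0,0.08],[0.003,0,0.08],[0.003,0,0.08]],"spin":[0,0,0,0,0,0,0]}'
python3 -c "
from h import *
to(.518,-.211,.104,29)"
python3 -m inch '{"travel":[[0,0,0],[0,0,0],[0,0,0],[0,0,0],[0,0,0],[0,0,0],[0,0,0],[0,0,0],[0,0,0]],"spin":[0,0,0,0,0,0,0,0,0]}' 1 45
```

```text
t: 2.82
tool_pos: [0.5192, -0.214, 0.1074]
orientation: [3.04, 0.786, 0.003]
force: [-0.1, 0.0, 0.7]
opening: 0.0927
gripper_force: 0.0
travel [ 0.0004 -0.0032  0.0034] spin -0.0 tilt [ 0.002 -0.001 -1.   ] yaw 29.0 t 2.82 F [-0.1  0.   0.7] q6 0.58
t: 3.57
tool_pos: [0.5185, -0.2129, 0.1056]
orientation: [-3.041, -0.788, 0.0]
force: [-0.2, 0.1, -0.6]
opening: 0.0376
gripper_force: 0.0
```

```bash
python3 -m inch '{"travel":[[0,0,0],[0,0,0],[0,0,0],[0,0,0],[0,0,0],[0,0,0]],"spin":[0,0,0,0,0,0]}'
```

```text
t: 4.07
tool_pos: [0.5183, -0.2128, 0.1054]
orientation: [-3.041, -0.787, 0.001]
force: [-0.3, -0.2, -2.1]
opening: 0.026
gripper_force: 45.0
```

```bash
python3 -m inch '{"travel":[[0,0,-0.01],[0,0,-0.03],[0,0,-0.055],[0,0,-0.08],[0,0,-0.095],[0,0,-0.1],[0,0,-0.1],[0,0,-0.1]],"spin":[0,0,0,0,0,0,0,0]}'
python3 - <<'E'
from h import *
to(.524,.177,.20)
p,W=cloud("top")
r=models.look_for("top","ice6")
c=np.array([x["centre"] for x in r]); print(np.round(c,3).tolist())
print("in pan frame mm")
a=np.radians(13.2);R=np.array([[np.cos(a),np.sin(a)],[-np.sin(a),np.cos(a)]])
for k in c: print(np.round(R@(k[:2]-[.5243,.1771])*1000),round(k[2]*1000))
E
```

```text
t: 4.73
tool_pos: [0.5182, -0.2129, 0.205]
orientation: [-3.041, -0.787, 0.001]
force: [-0.3, 0.3, -4.2]
opening: 0.026
gripper_force: 45.0
travel [ 0.1943 -0.3381  0.0051] spin 0 tilt [-0.001  0.    -1.   ] yaw 29.0 t 4.73 F [-0.3  0.3 -4.2] q6 0.58
[[0.499, 0.171, 0.035], [0.488, 0.212, 0.035], [0.55, 0.179, 0.034], [0.537, 0.222, 0.038], [0.519, 0.198, 0.058], [0.527, 0.155, 0.056], [0.554, 0.139, 0.039]]
in pan frame mm
[-27.  -0.] 35
[-27.  42.] 35
[25. -4.] 34
[22. 41.] 38
[-1. 22.] 58
[ -2. -22.] 56
[ 21. -44.] 39
```

```bash
python3 -m inch '{"travel":[[0.008,-0.014,0],[0.024,-0.043,0],[0.04,-0.072,0],[0.058,-0.104,0],[0.076,-0.137,0],[0.094,-0.169,0],[0.112,-0.201,0],[0.13,-0.234,0],[0.148,-0.266,0],[0.166,-0.298,0]],"spin":[0,0,0,0,0,0,0,0,0,0]}'
python3 -m inch '{"travel":[[0.015,-0.027,0],[0.025,-0.045,0],[0.032,-0.057,0.0],[0.035,-0.062,0],[0.035,-0.062,0.0],[0.035,-0.062,0.0]],"spin":[0,0,0,0,0,0]}'
python3 - <<'E'
from h import *
to(.519,.1995,.17)
p,W=cloud("top")
x,y,z=W[...,0],W[...,1],W[...,2]
cv2.imwrite("pics/t2.png",np.hstack([p[150:330,80:260,::-1]]).repeat(3,0).repeat(3,1))
E
```

```text
t: 5.67
tool_pos: [0.5178, 0.1298, 0.204]
orientation: [-3.041, -0.788, 0.004]
force: [0.1, -0.7, -3.4]
opening: 0.0258
gripper_force: 45.0
t: 6.17
tool_pos: [0.5194, 0.1984, 0.205]
orientation: [3.041, 0.787, -0.002]
force: [-0.0, -0.4, -3.2]
opening: 0.0256
gripper_force: 45.0
travel [ 0.0002 -0.0012  0.035 ] spin 0 tilt [-0.001 -0.001 -1.   ] yaw 29.0 t 6.17 F [-0.  -0.4 -3.2] q6 1.34
```

View pics/t2.png

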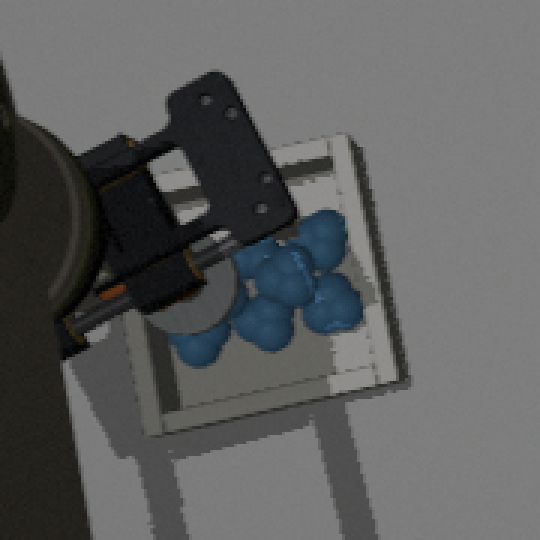

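The steel plate at (195,290) is over the left proud nugget, and the right one shows at (287,275). I'll lower gently now, baseline force −3.3 N.

```bash
python3 -m inch '{"travel":[[0,-0.001,0.01],[0,-0.001,0.02],[0,-0.001,0.027],[0,-0.001,0.032],[0,-0.001,0.035],[0,-0.001,0.037],[0,-0.001,0.039],[0,-0.001,0.041]],"spin":[0,0,0,0,0,0,0,0]}'
python3 -m inch '{"travel":[[0,0,0.001],[0,0,0.002],[0,0,0.003],[0,0,0.004],[0,0,0.005],[0,0,0.006]],"spin":[0,0,0,0,0,0]}'
```

```text
t: 6.88
tool_pos: [0.5193, 0.2003, 0.1648]
orientation: [-3.041, -0.788, -0.001]
force: [-0.5, -1.1, -3.4]
opening: 0.0256
gripper_force: 45.0
t: 7.38
tool_pos: [0.5193, 0.2004, 0.1589]
orientation: [-3.041, -0.788, -0.001]
force: [-0.1, 0.3, -2.2]
opening: 0.0259
gripper_force: 45.0
```

```bash
python3 -m inch '{"travel":[[0,0,0.001],[0,0,0.002],[0,0,0.003],[0,0,0.004]],"spin":[0,0,0,0]}'
python3 -m inch '{"travel":[[0,0,0.0005],[0,0,0.001],[0,0,0.0015],[0,0,0.002]],"spin":[0,0,0,0]}'
```

```text
t: 7.72
tool_pos: [0.519, 0.2001, 0.1545]
orientation: [3.041, 0.787, -0.0]
force: [-0.5, 0.3, -2.3]
opening: 0.0257
gripper_force: 45.0
t: 8.05
tool_pos: [0.519, 0.2002, 0.1525]
orientation: [-3.041, -0.788, 0.0]
force: [-0.3, 1.9, -2.6]
opening: 0.0256
gripper_force: 45.0
```

```bash
python3 -m inch '{"travel":[[0,0,0.0005],[0,0,0.001],[0,0,0.0015],[0,0,0.002],[0,0,0.0025],[0,0,0.003]],"spin":[0,0,0,0,0,0]}'
python3 -m inch '{"travel":[[0,0,0.0005],[0,0,0.001],[0,0,0.0015],[0,0,0.002]],"spin":[0,0,0,0]}'
```

```text
t: 8.55
tool_pos: [0.519, 0.2002, 0.1496]
orientation: [-3.041, -0.788, -0.0]
force: [-0.1, 0.3, -2.9]
opening: 0.0259
gripper_force: 45.0
t: 8.88
tool_pos: [0.5191, 0.2002, 0.1476]
orientation: [3.041, 0.788, 0.0]
force: [-0.2, 0.2, -3.4]
opening: 0.0257
gripper_force: 45.0
```

Run:
```python
from h import *
p,d=optics.read_camera("scene"); i=optics.camera_info("scene")
K=i["camera_matrix"];V=i["view"]
q=K@(V[:3,:3]@np.array([.52,.19,.08])+V[:3,3]); u,v=(q[:2]/q[2]).astype(int); print(u,v)
u=min(max(u,90),470); v=min(max(v,90),330)
a=p[v-90:v+90,u-90:u+90,::-1].repeat(3,0).repeat(3,1)
cv2.imwrite("pics/s3.png",a)
for c in ("scene","top"):
    if c=="top": optics.read_camera("top")
    for k in models.look_for(c,"ice6"): print(c,np.round(k["centre"],3),round(k["p"],2))
```

```text
352 175
scene [0.516 0.135 0.037] 0.57
scene [0.554 0.172 0.034] 0.55
scene [0.534 0.182 0.037] 0.54
scene [0.538 0.151 0.049] 0.53
scene [0.493 0.162 0.04 ] 0.48
top [0.482 0.214 0.035] 0.73
top [0.55  0.135 0.036] 0.71
top [0.525 0.153 0.052] 0.66
top [0.508 0.132 0.04 ] 0.61
top [0.492 0.165 0.037] 0.52
```

View pics/s3.png

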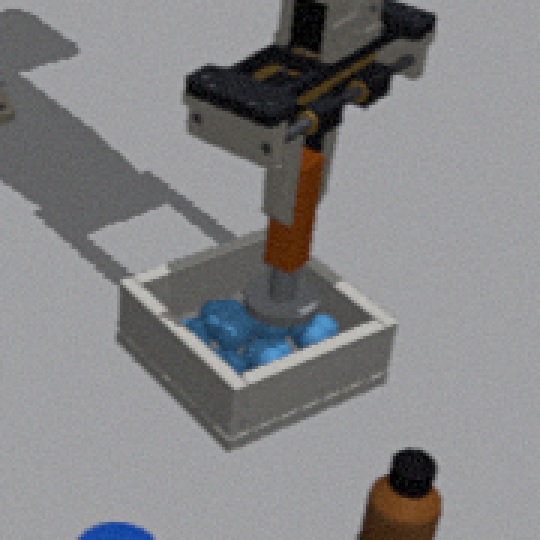

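The tamper is upright with its plate at (282,305) down among the nuggets. The left nugget is sinking, and the other proud one is still up at (225,320). I'll keep pressing.

```bash
python3 -m inch '{"travel":[[0,0,0.0005],[0,0,0.001],[0,0,0.0015],[0,0,0.002],[0,0,0.0025],[0,0,0.003]],"spin":[0,0,0,0,0,0]}'
python3 -m inch '{"travel":[[0,0,0.0005],[0,0,0.001],[0,0,0.0015],[0,0,0.0015]],"spin":[0,0,0,0]}'
```

```text
t: 9.58
tool_pos: [0.519, 0.2002, 0.1446]
orientation: [-3.041, -0.788, -0.0]
force: [-0.8, -0.6, -2.9]
opening: 0.0259
gripper_force: 45.0
t: 9.92
tool_pos: [0.5193, 0.2004, 0.1435]
orientation: [-3.041, -0.788, -0.001]
force: [-0.3, 0.2, -0.9]
opening: 0.0256
gripper_force: 45.0
```

```bash
python3 -m inch '{"travel":[[0,0,0.0005],[0,0,0.001],[0,0,0.0015],[0,0,0.0015]],"spin":[0,0,0,0]}'
python3 -m inch '{"travel":[[0,0,0.0005],[0,0,0.001],[0,0,0.001]],"spin":[0,0,0]}'
```

```text
t: 10.25
tool_pos: [0.5199, 0.2008, 0.1429]
orientation: [-3.041, -0.788, -0.004]
force: [-0.8, 2.6, 5.7]
opening: 0.0258
gripper_force: 45.0
t: 10.5
tool_pos: [0.5204, 0.2011, 0.1426]
orientation: [-3.04, -0.788, -0.006]
force: [-0.5, 3.3, 8.2]
opening: 0.0257
gripper_force: 45.0
```

```bash
python3 -m inch '{"travel":[[0,0,0.0005],[0,0,0.001],[0,0,0.0015],[0,0,0.002],[0,0,0.002],[0,0,0.002]],"spin":[0,0,0,0,0,0]}'
python3 -m inch '{"travel":[[0,0,-0.01],[0,0,-0.03],[0,0,-0.055],[0,0,-0.065],[0,0,-0.065]],"spin":[0,0,0,0,0]}'
python3 - <<'E'
from h import *
to(.5285,.1545,.17)
for c in ("scene","top"):
    optics.read_camera(c)
    for k in models.look_for(c,"ice6"): print(c,np.round(k["centre"],3),round(k["p"],2))
E
```

```text
t: 11.0
tool_pos: [0.5212, 0.2018, 0.1418]
orientation: [-3.039, -0.787, -0.01]
force: [-0.7, 5.0, 11.8]
opening: 0.026
gripper_force: 45.0
t: 11.42
tool_pos: [0.5206, 0.2004, 0.2067]
orientation: [3.041, 0.787, 0.008]
force: [1.0, -0.7, -2.7]
opening: 0.0258
gripper_force: 45.0
travel [-0.0156  0.0439  0.0367] spin 0 tilt [ 0.005  0.001 -1.   ] yaw 29.0 t 11.42 F [ 1.  -0.7 -2.7] q6 1.34
scene [0.555 0.174 0.035] 0.63
scene [0.54  0.15  0.045] 0.61
scene [0.495 0.163 0.038] 0.45
scene [0.559 0.145 0.036] 0.44
scene [0.518 0.135 0.035] 0.42
top [0.528 0.152 0.049] 0.72
top [0.49  0.165 0.038] 0.6
top [0.482 0.21  0.035] 0.58
top [0.556 0.139 0.037] 0.58
top [0.518 0.186 0.038] 0.58
top [0.508 0.128 0.035] 0.57
```

```bash
python3 -m inch '{"travel":[[-0.006,0.016,0],[-0.012,0.034,0.0],[-0.016,0.046,0.0],[-0.016,0.046,0.01],[-0.016,0.046,0.025],[-0.016,0.046,0.037],[-0.016,0.046,0.044],[-0.016,0.046,0.048],[-0.016,0.046,0.05]],"spin":[0,0,0,0,0,0,0,0,0]}'
python3 -m inch '{"travel":[[0,0,0.0005],[0,0,0.001],[0,0,0.0015],[0,0,0.002],[0,0,0.0025],[0,0,0.003]],"spin":[0,0,0,0,0,0]}'
python3 -m inch '{"travel":[[0,0,0.0005],[0,0,0.001],[0,0,0.0015],[0,0,0.002]],"spin":[0,0,0,0]}'
```

```text
t: 12.37
tool_pos: [0.5266, 0.1524, 0.1523]
orientation: [-3.041, -0.788, 0.003]
force: [0.4, 0.2, -3.0]
opening: 0.0261
gripper_force: 45.0
t: 12.87
tool_pos: [0.5276, 0.1523, 0.1511]
orientation: [-3.041, -0.788, -0.001]
force: [-0.3, 0.2, -2.5]
opening: 0.026
gripper_force: 45.0
t: 13.2
tool_pos: [0.5274, 0.1522, 0.1487]
orientation: [3.041, 0.788, 0.0]
force: [-0.0, 1.6, -3.0]
opening: 0.0258
gripper_force: 45.0
```

```bash
python3 -m inch '{"travel":[[0,0,0.0005],[0,0,0.001],[0,0,0.0015],[0,0,0.002],[0,0,0.0025],[0,0,0.003]],"spin":[0,0,0,0,0,0]}'
python3 -m inch '{"travel":[[0,0,0.0005],[0,0,0.001],[0,0,0.0015],[0,0,0.002]],"spin":[0,0,0,0]}'
```

```text
t: 13.7
tool_pos: [0.5274, 0.1522, 0.1455]
orientation: [3.041, 0.788, -0.0]
force: [0.1, 1.0, -2.1]
opening: 0.026
gripper_force: 45.0
t: 14.03
tool_pos: [0.5281, 0.1521, 0.1449]
orientation: [3.041, 0.787, 0.003]
force: [-1.9, -2.2, 9.1]
opening: 0.0259
gripper_force: 45.0
```

```bash
python3 -m inch '{"travel":[[0,0,0.0005],[0,0,0.001],[0,0,0.0015],[0,0,0.002]],"spin":[0,0,0,0]}'
```

```text
t: 14.37
tool_pos: [0.529, 0.1516, 0.1445]
orientation: [3.04, 0.787, 0.006]
force: [-4.5, -4.4, 17.8]
opening: 0.0259
gripper_force: 45.0
```

```bash
python3 -m inch '{"travel":[[0,0,0.0005],[0,0,0.001],[0,0,0.001],[0,0,0.001],[0,0,0.001],[0,0,0.001]],"spin":[0,0,0,0,0,0]}'
python3 -m inch '{"travel":[[0,0,-0.01],[0,0,-0.03],[0,0,-0.055],[0,0,-0.065],[0,0,-0.065]],"spin":[0,0,0,0,0]}'
python3 - <<'E'
from h import *
to(.524,.177,.2)
a=np.radians(13.2);R=np.array([[np.cos(a),np.sin(a)],[-np.sin(a),np.cos(a)]])
for c in ("scene","top"):
    p,W=cloud(c)
    for k in models.look_for(c,"ice6"): print(c,np.round(k["centre"],3),round(k["p"],2),np.round(R@(np.array(k["centre"][:2])-[.5243,.1771])*1000))
    if c=="top":
        cv2.imwrite("pics/t4.png",p[150:330,80:260,::-1].repeat(3,0).repeat(3,1))
        h=cv2.cvtColor(p,cv2.COLOR_RGB2HSV); q=(W[...,:2]-[.5243,.1771])@R.T
        m=(abs(q).max(-1)<.058)&(h[...,0]>95)&(h[...,0]<120)&(h[...,1]>90)&(W[...,2]<.07)
        hi=m&(W[...,2]>.042); print(m.sum(),np.percentile(W[m][:,2],[50,90,99]),hi.sum(),np.round(np.median(q[hi],0)*1000) if hi.any() else 0)
E
```

```text
t: 14.87
tool_pos: [0.5296, 0.1514, 0.1444]
orientation: [3.039, 0.787, 0.008]
force: [-3.8, -6.0, 18.9]
opening: 0.0255
gripper_force: 45.0
t: 15.28
tool_pos: [0.5291, 0.1527, 0.2088]
orientation: [3.041, 0.788, 0.009]
force: [0.5, 0.3, -3.0]
opening: 0.0257
gripper_force: 45.0
travel [ 0.0073 -0.0238  0.0088] spin 0 tilt [ 0.005  0.001 -1.   ] yaw 29.0 t 15.28 F [ 0.5  0.3 -3. ] q6 1.25
scene [0.54  0.216 0.035] 0.58 [24. 34.]
scene [0.496 0.161 0.038] 0.57 [-31. -10.]
scene [0.557 0.175 0.035] 0.5 [31. -9.]
scene [0.532 0.154 0.038] 0.48 [  3. -24.]
scene [0.514 0.137 0.038] 0.45 [-20. -37.]
scene [0.527 0.188 0.04 ] 0.43 [ 5. 10.]
top [0.485 0.166 0.04 ] 0.83 [-41.  -1.]
top [0.507 0.129 0.041] 0.7 [-27. -43.]
top [0.551 0.135 0.037] 0.62 [ 16. -47.]
top [0.506 0.196 0.036] 0.59 [-14.  23.]
705 [0.03590093 0.03902503 0.04107586] 0 0
```

View pics/t4.png

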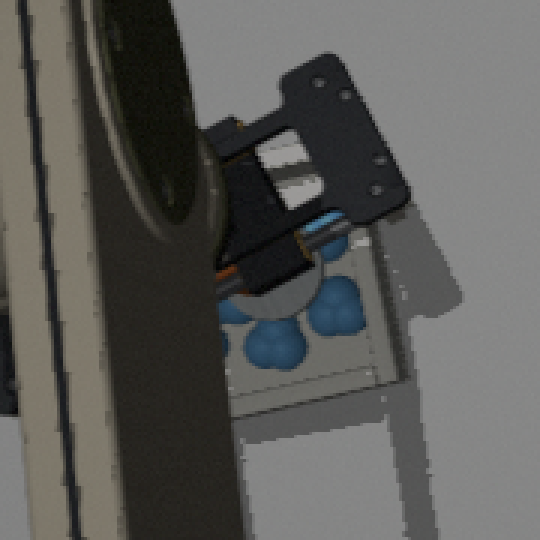

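The arm hides most of the pan, with only the nuggets at (275,345) and (338,305) clear, so I'll back off for a look.

```bash
python3 -m inch '{"travel":[[-0.008,0.014,0],[-0.024,0.043,0],[-0.04,0.072,0],[-0.058,0.104,0],[-0.076,0.137,0],[-0.09,0.162,0],[-0.097,0.175,0],[-0.097,0.175,0]],"spin":[0,0,0,0,0,0,0,0]}'
cat > look.py <<'E'
from h import *
import sys
to(.528,-.212,.2)
a=np.radians(13.2);R=np.array([[np.cos(a),np.sin(a)],[-np.sin(a),np.cos(a)]])
for c in ("scene","top"):
    p,W=cloud(c)
    for k in models.look_for(c,"ice6"): print(c,np.round(k["centre"],3),round(k["p"],2),np.round(R@(np.array(k["centre"][:2])-[.5243,.1771])*1000))
    h=cv2.cvtColor(p,cv2.COLOR_RGB2HSV); q=(W[...,:2]-[.5243,.1771])@R.T
    m=(abs(q).max(-1)<.062)&(h[...,0]>95)&(h[...,0]<120)&(h[...,1]>90)&(W[...,2]<.07)
    hi=m&(W[...,2]>.042); print(c,m.sum(),np.percentile(W[m][:,2],[50,90,99]),hi.sum(),np.round(np.median(q[hi],0)*1000) if hi.any() else 0)
    if c=="top": cv2.imwrite(f"pics/{sys.argv[1]}.png",p[150:330,80:260,::-1].repeat(3,0).repeat(3,1))
E
python3 look.py t5
```

```text
t: 16.15
tool_pos: [0.5265, -0.051, 0.2037]
orientation: [-3.043, -0.782, 0.005]
force: [0.3, 0.5, -4.2]
opening: 0.0259
gripper_force: 45.0
travel [-0.0763  0.1418  0.0039] spin 0 tilt [-0.003 -0.001 -1.   ] yaw 28.8 t 16.15 F [ 0.3  0.5 -4.2] q6 0.88
scene [0.56  0.146 0.033] 0.64 [ 28. -38.]
scene [0.537 0.156 0.038] 0.52 [  8. -24.]
scene [0.496 0.163 0.038] 0.44 [-30.  -7.]
scene [0.539 0.216 0.038] 0.43 [23. 35.]
scene [0.516 0.134 0.037] 0.38 [-18. -40.]
scene 836 [0.0362324  0.03962503 0.04323041] 28 [  0. -21.]
top [0.484 0.215 0.033] 0.77 [-30.  46.]
top [0.534 0.223 0.036] 0.71 [20. 42.]
top [0.517 0.198 0.041] 0.71 [-2. 22.]
top [0.507 0.131 0.038] 0.7 [-27. -41.]
top [0.53  0.153 0.037] 0.7 [  0. -25.]
top [0.556 0.18  0.035] 0.66 [32. -5.]
top [0.486 0.166 0.038] 0.64 [-40.  -1.]
top [0.56  0.141 0.039] 0.63 [ 27. -43.]
top 2462 [0.03627562 0.03994018 0.04355347] 79 [ -2. -21.]
```

View pics/t5.png

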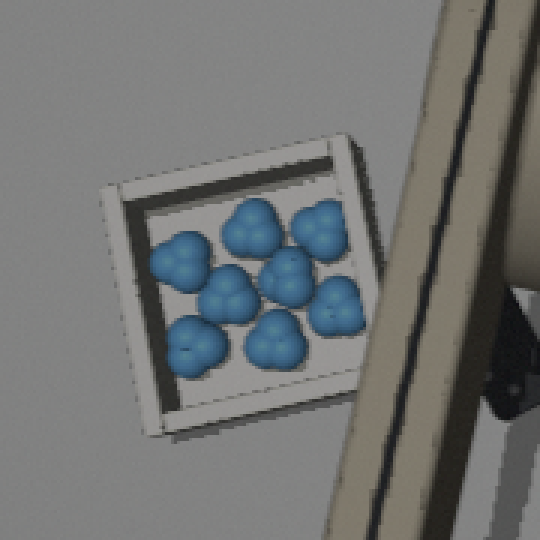

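All eight nuggets show separately in one layer, at about (182,262), (252,228), (322,230), (228,295), (287,277), (337,307), (196,345) and (276,340). The highest surface is about 44 mm, which puts every middle below 31 mm. Next is the mat.

```bash
python3 -m inch '{"travel":[[-0.008,0.014,0],[-0.022,0.04,0],[-0.037,0.069,0],[-0.053,0.099,0],[-0.066,0.123,0],[-0.074,0.138,0],[-0.076,0.142,0],[-0.076,0.142,0.01],[-0.076,0.142,0.03],[-0.076,0.142,0.05]],"spin":[0,0,0,0,0,0,0,0,0,0]}'
python3 - <<'E'
from h import *
to(.528,-.212,.106)
p,W=cloud("scene"); i=optics.camera_info("scene");K=i["camera_matrix"];V=i["view"]
q=K@(V[:3,:3]@np.array([.528,-.212,.08])+V[:3,3]); u,v=(q[:2]/q[2]).astype(int)
u=min(max(u,90),470); v=min(max(v,90),330)
cv2.imwrite("pics/s6.png",p[v-90:v+90,u-90:u+90,::-1].repeat(3,0).repeat(3,1))
E
```

```text
t: 17.18
tool_pos: [0.5308, -0.2072, 0.1551]
orientation: [3.04, 0.79, 0.002]
force: [0.6, 0.5, -3.3]
opening: 0.0258
gripper_force: 45.0
travel [-0.0049  0.0028  0.0491] spin 0 tilt [ 0.002  0.    -1.   ] yaw 29.1 t 17.18 F [ 0.6  0.5 -3.3] q6 0.6
```

View pics/s6.png

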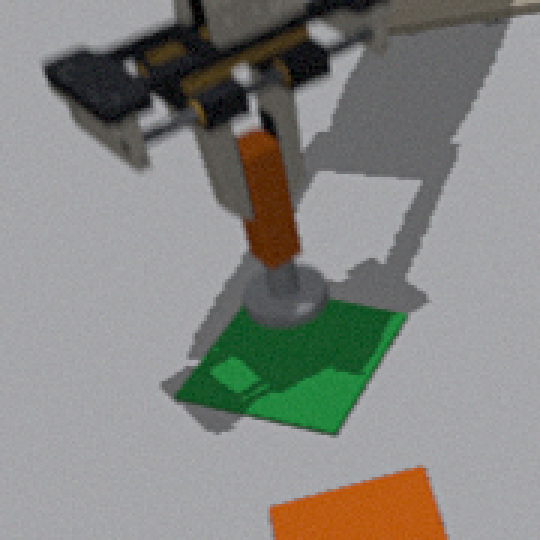

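The plate at (285,297) is over the mat's area and the handle seems to lean slightly in this view, so I'll check the tilt from depth.

```bash
cat > ax.py <<'E'
from h import *
s=robot.read_state();tp=s["tool_pos"]
for c in ("scene","top"):
    p,W=cloud(c); h=cv2.cvtColor(p,cv2.COLOR_RGB2HSV)
    d=W-tp
    m=(np.hypot(d[...,0],d[...,1])<.045)&((h[...,0]<18)&(h[...,1]>120))&(d[...,2]<.02)&(d[...,2]>-.06)
    Z=W[m][:,2]; print(c,m.sum(),"slope x,y per z",[round(np.polyfit(Z,W[m][:,k],1)[0],3) for k in (0,1)])
    m=(np.hypot(d[...,0],d[...,1])<.06)&(h[...,1]<60)&(d[...,2]<-.07)&(W[...,2]>.02)
    print(" steel",m.sum(),np.round(np.nanmedian(W[m],0),4),np.round(np.percentile(W[m][:,2],[5,95]),4) if m.any() else "")
    if m.sum()>30:
        P=W[m]; P=P[P[:,2]>tp[2]-.1]
        A=np.c_[P[:,:2]-tp[:2],np.ones(len(P))]; k=np.linalg.lstsq(A,P[:,2],rcond=None)[0]; print(" plane",np.round(k,3))
E
python3 ax.py
```

```text
scene 461 slope x,y per z [np.float64(0.04), np.float64(0.077)]
 steel 445 [ 0.5359 -0.205   0.0576] [0.052  0.0735]
 plane [-0.066  0.017  0.059]Traceback (most recent call last):
  File "ax.py", line 7, in <module>
    Z=W[m][:,2]; print(c,m.sum(),"slope x,y per z",[round(np.polyfit(Z,W[m][:,k],1)[0],3) for k in (0,1)])
                                                          ~~~~~~~~~~^^^^^^^^^^^^^^^
    raise TypeError("expected non-empty vector for x")
TypeError: expected non-empty vector for x
```

```bash
python3 -m inch '{"travel":[[0,0,0.01],[0,0,0.022],[0,0,0.032],[0,0,0.039],[0,0,0.041],[0,0,0.042],[0,0,0.042]],"spin":[0,0,0,0,0,0,0]}'
python3 -m inch '{"travel":[[0,0,0.001],[0,0,0.002],[0,0,0.003],[0,0,0.003]],"spin":[0,0,0,0]}'
```

```text
t: 17.92
tool_pos: [0.5299, -0.209, 0.1135]
orientation: [-3.041, -0.787, 0.0]
force: [0.2, 0.3, -2.7]
opening: 0.0258
gripper_force: 45.0
t: 18.25
tool_pos: [0.5301, -0.209, 0.1107]
orientation: [3.041, 0.787, 0.0]
force: [-0.8, -0.3, -3.6]
opening: 0.0261
gripper_force: 45.0
```

```bash
python3 -m inch '{"travel":[[0,0,0.001],[0,0,0.002],[0,0,0.003],[0,0,0.003]],"spin":[0,0,0,0]}'
python3 -m inch '{"travel":[[0,0,0.0005],[0,0,0.001],[0,0,0.0015],[0,0,0.0015]],"spin":[0,0,0,0]}'
```

```text
t: 18.58
tool_pos: [0.5298, -0.2088, 0.1073]
orientation: [-3.041, -0.788, 0.0]
force: [0.6, -1.3, -3.2]
opening: 0.0259
gripper_force: 45.0
t: 18.92
tool_pos: [0.5299, -0.2089, 0.106]
orientation: [-3.041, -0.788, 0.0]
force: [-0.6, -0.5, -3.5]
opening: 0.026
gripper_force: 45.0
```

```bash
python3 -m inch '{"travel":[[0,0,0.0005],[0,0,0.001],[0,0,0.0015],[0,0,0.002],[0,0,0.002]],"spin":[0,0,0,0,0]}'
```

```text
t: 19.33
tool_pos: [0.5303, -0.209, 0.1054]
orientation: [3.041, 0.788, 0.001]
force: [-2.6, 2.3, 5.3]
opening: 0.0259
gripper_force: 45.0
```

In contact. I'll ease the grip so the plate settles flat, then open.

```bash
python3 -m inch '{"travel":[[0,0,0],[0,0,0],[0,0,0],[0,0,0],[0,0,0],[0,0,0]],"spin":[0,0,0,0,0,0]}' - 3
python3 -m inch '{"travel":[[0,0,0],[0,0,0],[0,0,0],[0,0,0],[0,0,0],[0,0,0],[0,0,0],[0,0,0],[0,0,0],[0,0,0]],"spin":[0,0,0,0,0,0,0,0,0,0]}' 0
```

```text
t: 19.83
tool_pos: [0.5303, -0.209, 0.1044]
orientation: [3.041, 0.788, 0.001]
force: [0.3, 2.2, 4.8]
opening: 0.0258
gripper_force: 3.0
t: 20.67
tool_pos: [0.53, -0.2089, 0.1042]
orientation: [3.041, 0.788, 0.0]
force: [-0.7, -0.3, 0.2]
opening: 0.0884
gripper_force: 0.0
```

```bash
python3 -m inch '{"travel":[[0,0,-0.01],[0,0,-0.03],[0,0,-0.06],[0,0,-0.09],[0,0,-0.12],[0,0,-0.12],[-0.03,0.02,-0.12],[-0.06,0.04,-0.12],[-0.1,0.06,-0.12],[-0.1,0.06,-0.12]],"spin":[0,0,0,0,0,0,0,0,0,0]}'
python3 -m inch '{"travel":[[-0.03,0.02,0],[-0.06,0.045,0],[-0.09,0.065,0],[-0.11,0.085,0],[-0.12,0.1,0],[-0.12,0.1,0],[-0.12,0.1,0]],"spin":[0,0,0,0,0,0,0]}'
python3 look.py t7
python3 - <<'E'
from h import *
p,W=cloud("top"); z=W[...,2]
near=(abs(W[...,0]-.528)<.08)&(abs(W[...,1]+.212)<.08)
for a,b in ((.12,.15),(.04,.118),(.01,.02)):
    m=near&(z>a)&(z<b); print(a,m.sum(),rect(W[m][:,:2]),"z",np.median(z[m]))
for n in ("amber_bottle","glass_jar","slide_box"): print(n,np.round(models.look_for("top",n)[0]["centre"],3))
cv2.imwrite("pics/end.png",cv2.resize(p[60:330,60:520,::-1],(800,470)))
E
```

```text
t: 21.5
tool_pos: [0.4685, -0.3148, 0.225]
orientation: [3.04, 0.781, -0.003]
force: [0.2, 0.3, 0.0]
opening: 0.0932
gripper_force: 0.0
t: 22.08
tool_pos: [0.415, -0.4561, 0.2243]
orientation: [-3.042, -0.785, -0.0]
force: [-0.6, 1.1, 0.6]
opening: 0.0933
gripper_force: 0.0
travel [ 0.2169 -0.159   0.0244] spin 0 tilt [ 0.  0. -1.] yaw 28.9 t 22.08 F [-0.6  1.1  0.6] q6 0.15
scene [0.536 0.155 0.038] 0.71 [  7. -24.]
scene [0.556 0.176 0.033] 0.66 [31. -9.]
scene [0.542 0.215 0.036] 0.59 [26. 33.]
scene [0.513 0.14  0.034] 0.55 [-19. -34.]
scene [0.523 0.19  0.039] 0.49 [ 2. 13.]
scene [0.56  0.146 0.033] 0.47 [ 28. -38.]
scene 839 [0.0363908  0.03970889 0.04347297] 30 [ -1. -22.]
top [0.484 0.213 0.034] 0.88 [-31.  44.]
top [0.506 0.132 0.039] 0.87 [-28. -40.]
top [0.538 0.223 0.034] 0.87 [24. 41.]
top [0.526 0.158 0.037] 0.86 [ -3. -19.]
top [0.558 0.138 0.036] 0.77 [ 24. -46.]
top [0.561 0.183 0.032] 0.75 [37. -3.]
top [0.485 0.165 0.037] 0.68 [-41.  -3.]
top 2459 [0.03627704 0.04006704 0.0433562 ] 84 [ -2. -21.]
0.12 298 (array([ 530.6, -208.7]), array([26., 27.]), 29.1) z 0.1339890155549277
0.04 161 (array([ 531.5, -200.1]), array([16.3, 32.5]), 81.3) z 0.08532556055616117
0.01 440 (array([ 529.8, -205.1]), array([54.8, 47.7]), 14.8) z 0.014565683599582662
amber_bottle [0.725 0.182 0.06 ]
glass_jar [ 0.736 -0.013  0.076]
slide_box [0.516 0.193 0.04 ]
```

View pics/end.png

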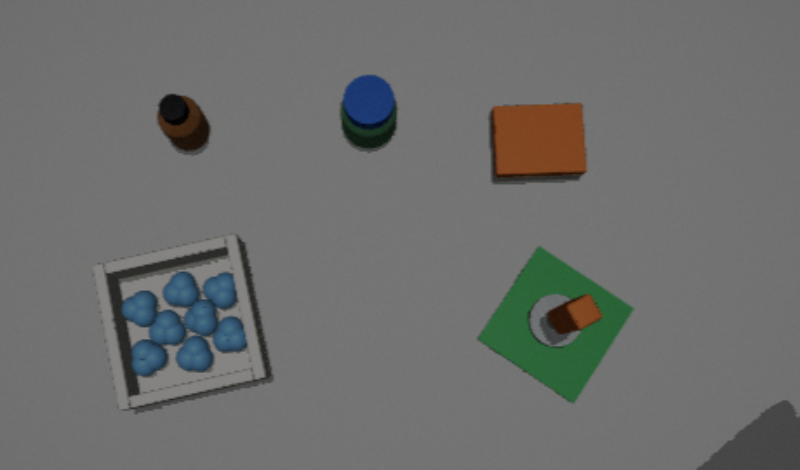

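The tamper stands upright on the mat at (555,320), about 4 mm from its centre. All eight nuggets lie in one layer around (185,320) and the bystanders have not moved, so I'm handing in.

```bash
python3 -c "
from plant import close_job
print(close_job())"
```

```text
the job is handed in; nothing more can be done
None
```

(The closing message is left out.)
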